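# Unlock the lid stay and close up the glass case

### The job

Close up the clean-glass case on the freezer: lift the release handle on the knee of its folding stay past centre to unlock it, lower the clear cover gently until it sits fully down on its tray, and push the sliding hatch in its top fully shut. Do not force the cover or let it slam, and leave the glasses inside and the things beside the case standing where they are.

Things in the scene. Friction and masses are not known exactly. Their poses are not given: they have to be found in the camera images.
- case: Clean-glass case: a low steel tray 240 mm deep (its own x, front to back), 220 mm wide (y), 35 mm high, fixed to the freezer top. Origin: centre of its underside, on the work surface. x points to its back (hinge side), y to its left seen from the robot, z up. Its cover, stay and hatch are listed below.
- cover (a joint): Angle of the clear cover, rad: 0 = propped open as found (rim raised 60 degrees), growing as it comes down, 1.047 = shut on the tray. A clear box with aluminium edges, open below, 240 x 220 x 90 mm; open, it rises to 300 mm. Locked, it cannot be pushed down. Unlocked, its stiff hinges hold it wherever it is left; 2 to 8 N at its front edge lowers it.
- hinge (a point): Middle of the cover's hinge line at the back of the case: 123 mm behind the case's origin, 37 mm above its underside. The line runs along the case's y.
- cover_edge (a point): Middle of the cover's top front edge, riding with the cover: shut, 243 mm in front of the hinge line and 90 mm above it. Its x runs along the top panel from front to back, z out of that panel. Press here or a little behind it to lower the cover: the top is flat for 40 mm behind this edge, then a 12 mm high hatch track crosses it.
- stay_knee (a joint): Fold of the knee of the steel stay on the case's right side, rad. 0 = locked: the knee sags below the line between its end pivots, on its stop; 0.24 = both links in line (centre); more = past centre, unlocked and folding; about 2.66 with the cover shut.
- stay_handle (a point): Middle of the black ribbed release handle on the stay's knee: a round peg, 15 mm thick and 58 mm long, sticking out level to the right (the case's -y), its middle 43 mm and its end 72 mm outside the case's right side. Locked, it is 42 mm behind the case's origin and 88 mm above the work surface. It lifts with 2 to 10 N.
- stay_pivot (a point): Lower pivot of the stay on the tray's right side: 37 mm in front of the case's origin, 19 mm up. The knee and its handle swing on a 105 mm circle about it: as found the lower link leans back, 41 degrees above level, so lifting takes the knee up and forward over the top of the circle. Cover shut: handle 112 mm in front of the case's origin, 93 mm up.
- hatch (a joint): Opening of the sliding hatch in the cover's top, m: 0 = shut against its end frame, growing to 0.09 as it slides to the right (the case's -y). It moves with about 2 N and stays where it is left.
- hatch_pull (a point): Centre of the black pull bar on the hatch: 76 mm long along the case's x, 11 mm thick across, its top 10 mm above this point and a 20 mm wide foot plate 6 mm below it. With the cover shut it is 142 mm above the work surface and 3 mm behind the case's origin, and with the hatch shut 21 mm to its left.
- glass: Clean round stemless glass, 93 mm across and 87 mm high, standing loose and mouth up on the tray's mat, under the cover, in front of a row of three tea glasses that stand fast along the back. Origin: centre of its underside, 13 mm above the work surface, z up. Leave it alone.
- jigger: Steel hourglass jigger, 44 mm across, 74 mm high, standing beside the case. Origin: centre of its underside. Leave it alone.
- mill: Small shaker with a grey top, 44 mm across, 90 mm high, standing beside the case. Origin: centre of its underside. Leave it alone.
- flask: Small black flask with a narrow black cap, 57 mm across, 74 mm high, standing beside the case. Origin: centre of its underside. Leave it alone.

How it is judged:
By the outcome, as a careful person would: the job done as asked, in the order asked, and still so for the second after the job is handed in, with the robot touching nothing.
It also fails if it takes over 61 s, if anything falls off the work surface, if the arm or the gripper's body presses on something with over 40 N, if the wrist force passes 120 N, or if a joint passes its speed limit or range.

### The arm

A 7-joint arm with a two-finger parallel gripper is mounted at the origin on a cart in front of the work surface, level with it; the furniture and walls round the work are solid. World frame = base frame: x ahead of the robot, y to its left, z up, the work surface at z = 0. Lengths are in m, angles in rad, forces in N, time in s.
With the tool pointing down it reaches from about 0.4 to 0.85 m from the base axis. Payload 4.5 kg.
Tool frame: the origin (TCP) lies at the centre of the arm's flange, where the gripper is bolted on; the fingertips stand r.tcp_to_tips ahead of it and the grasp point (between the pads) lies 147 mm ahead of it (r.tcp_to_tips is the distance from the TCP to the fingertips, in m); x points along the fingers, y is the direction in which the jaws open and shut, and the axes are right-handed (so a half turn about x gives the same grasp; the last joint's range is limited). The gripper opens to 88 mm and grips with 3 to 60 N. Pads are 18 mm wide; open, the fingers measure 123 mm over their backs; the gripper's body (75 mm by 187 mm) begins 45 mm behind the grasp point.
Start: joints at [1.173, 0.689, -0.195, 1.565, 0.157, 0.902, -0.215], TCP at [0.262, -0.568, 0.405] pointing down, gripper open.
Joint ranges: [-3.01, 3.01], [-0.46, 2.08], [-1.47, 1.51], [0.13, 2.56], [-1, 4.14], [0.04, 2.09], [-2.66, 2.66]. Speed limits (rad/s): [2.57, 2.57, 3.14, 3.14, 3.14, 3.14, 3.14].

### API

Orientations are given as a unit quaternion [x, y, z, w].
In Python, from plant import r, eyes gives the robot as it stands.
- The arm moves only by the tool carry_out, never from a script. Its argument "targets" is text: rows parted by semicolons, each of 5 numbers parted by spaces: the opening, from 0 (shut) to 1 (fully open), then the shift along the tool's x, y, z in mm, then the turn about the tool's x in rad. A call has 1 to 20 rows; each row shifts and turns the commanded pose from where the row before left it, along the tool's axes as they then stand; what a row does not reach is not made up. A row lasts 1/12 s, in which the tool goes at most 41.7 mm and 7.16 degrees, less where a joint would pass 70% of its speed; a pose out of reach is approached as far as the arm can. A call is refused whole if a number of a shift passes 41.7 or a number of a turn 0.125, either way. A call with a gripper value outside its range is refused whole. The fingers move at their own pace and stop on an object; "force" is the grip in N (left out, the last holds). Time passes only in rows, so rows that do not move let the fingers close. It gives the time, the measured TCP pose, the force and the opening at its end, in the units of the state.
- r.get_state(): the state, without advancing time (a new reading comes with each control period).
- eyes.snapshot(name): name is "side" or "top" or "wrist"; returns (picture, depth): 420x560x3 uint8, blue, green, red; 420x560 float32, m along the optical axis (not along the pixel's ray), 0 where there is no reading.
- eyes.camera_params(name): a dict with "intrinsics" (3x3 intrinsics, pixels), "dist_coeffs" ([k1, k2, p1, p2, k3] as OpenCV has them; the pictures are not rectified), "rvec" (rotation vector, rad) and "tvec" (3), from world to camera coordinates, as OpenCV has them; the wrist camera has in their place "T_tool_cam" (4x4, takes a point from camera to tool coordinates, whose origin is the TCP and whose axes are the tool frame's). Camera axes: x right, y down, z forward; pixel columns grow to the right and rows downward; lengths in m; the calibration is good to about 2 mm. A picture is of the moment at which its call begins: read the wrist's pose just before it. camera_params takes no time and is no camera call.
- r.finish_job(): hands the job in, once; it reports no verdict.
The state is a dict: "clock": time; "q": joint angles; "qd": joint speeds; "joint_torque": joint torques, N m; "tool_pos": TCP position; "eef_rot": TCP orientation; "contact_force": force on the tool from outside, world axes, zero at the start; "moment": the same for the moment, N m; "opening": opening from 0.0 (shut) to 1.0 (fully open).
Only numpy, scipy, OpenCV 4.12 (cv2) and the standard library are available. Lean on these libraries where they do the work, as an engineer would, in place of code of your own. Each camera call takes 0.05 s, during which the arm holds its last target.

## Working session

There is one attempt and no reset: what is moved stays moved. The work goes in short steps, Python scripts to look and compute and a tool call to move; the robot and the scene stay as the last step left them, time stands still between calls to the robot, and variables do not carry over. Pictures are saved under pics/ and viewed, and the job is handed in when it is done.

Besides the shell and the picture viewer there is one more tool, called after ">>>" by a JSON object that holds its "op" and its "data". carry_out: Moves the arm, as the interface text tells. Its arguments: {"type":"object","properties":{"targets":{"type":"string"},"force":{"type":"number"}},"required":["targets"]}

```bash
ls; mkdir -p pics
python3 - <<'E'
from plant import r, eyes
import cv2
print(r.get_state()); print(r.tcp_to_tips)
for n in ("side","top","wrist"):
    p,d=eyes.snapshot(n); cv2.imwrite(f"pics/{n}0.png",p); 
    import numpy as np; np.save(f"pics/{n}0.npy",d)
    print(n,eyes.camera_params(n))
E
```

```text
pics
{'clock': 0.0, 'q': array([ 1.17280755,  0.68994923, -0.19452205,  1.56633755,  0.15730025,
        0.902517  , -0.21511749]), 'qd': array([-0.00072201, -0.00033583,  0.00086575, -0.00063616,  0.00043544,
       -0.00048565,  0.00085073]), 'joint_torque': array([ 2.45454485e-04, -5.27561152e+01, -1.26670003e+00, -1.53427595e+01,
       -5.25733782e-02,  6.36890967e-03,  1.71473575e-04]), 'tool_pos': array([ 0.26139861, -0.56734527,  0.40393339]), 'eef_rot': array([-0.69050221, -0.15211854,  0.69086909, -0.15088585]), 'contact_force': array([-0.77539862, -0.33492677,  0.70029853]), 'moment': array([0.02409373, 0.03270403, 0.03073912]), 'opening': 0.992172211096588}
0.166
side {'intrinsics': array([[408.11611595,   0.        , 283.81953518],
       [  0.        , 408.11611595, 210.04240201],
       [  0.        ,   0.        ,   1.        ]]), 'dist_coeffs': array([-0.11336266,  0.        ,  0.        ,  0.        ,  0.        ]), 'rvec': array([ 1.93492448,  0.01758867, -0.00649682]), 'tvec': array([-0.57921524,  0.17426135,  1.10748962])}
top {'intrinsics': array([[407.15699245,
[... 250 characters left out ...]
 -2.15734471,  0.13165298]), 'tvec': array([-0.0063079 ,  0.56695303,  1.13485642])}
wrist {'intrinsics': array([[329.2136467 ,   0.        , 280.34137253],
       [  0.        , 329.2136467 , 213.08967412],
       [  0.        ,   0.        ,   1.        ]]), 'dist_coeffs': array([0.01085388, 0.        , 0.        , 0.        , 0.        ]), 'T_tool_cam': array([[ 5.78574160e-04, -2.88297999e-01,  9.57540563e-01,
         1.83404564e-02],
       [ 9.99999579e-01, -5.15265917e-04, -7.59366315e-04,
        -5.73616934e-04],
       [ 7.12311805e-04,  9.57540599e-01,  2.88297579e-01,
        -7.47505013e-02],
       [ 0.00000000e+00,  0.00000000e+00,  0.00000000e+00,
         1.00000000e+00]])}
```

View pics/side0.png

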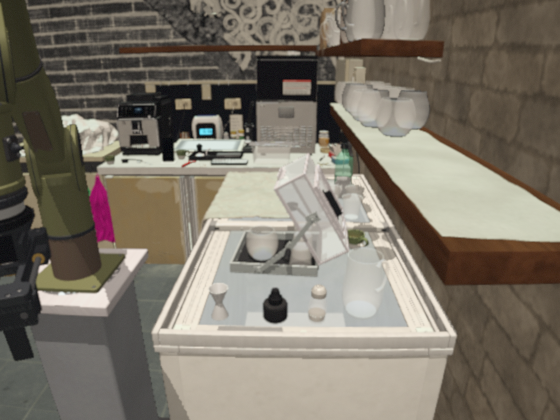

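View pics/top0.png

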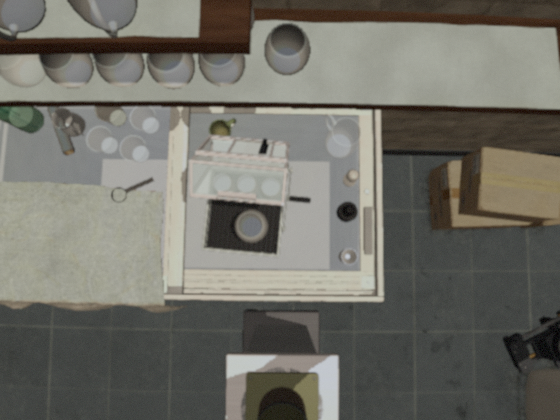

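View pics/wrist0.png

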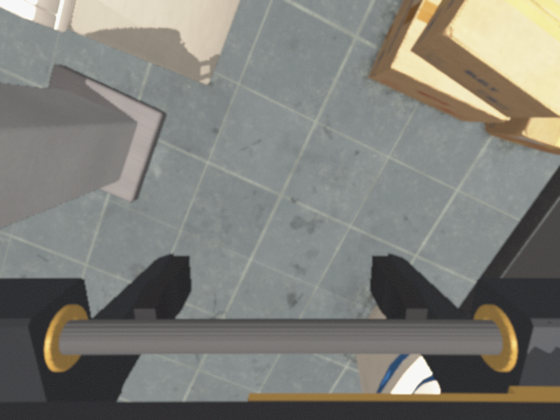

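Run:
```python
import cv2
p=cv2.imread("pics/top0.png"); cv2.imwrite("pics/top0c.png",cv2.resize(p[95:305,165:385],None,fx=3.6,fy=2.8571,interpolation=cv2.INTER_CUBIC)[:600] if 0 else cv2.resize(p[100:300,165:385],None,fx=3,fy=3,interpolation=cv2.INTER_CUBIC))
p=cv2.imread("pics/side0.png"); cv2.imwrite("pics/side0c.png",cv2.resize(p[150:340,190:420],None,fx=3,fy=3,interpolation=cv2.INTER_CUBIC))
```

```text
(no output)
```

View pics/top0c.png

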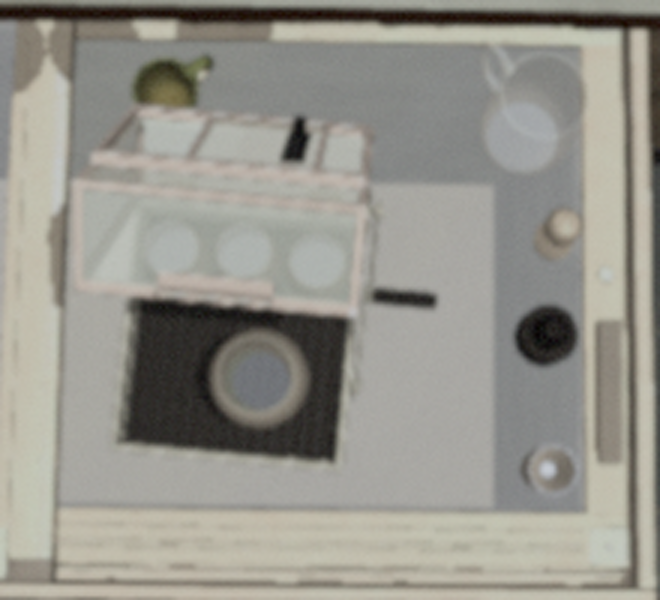

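View pics/side0c.png

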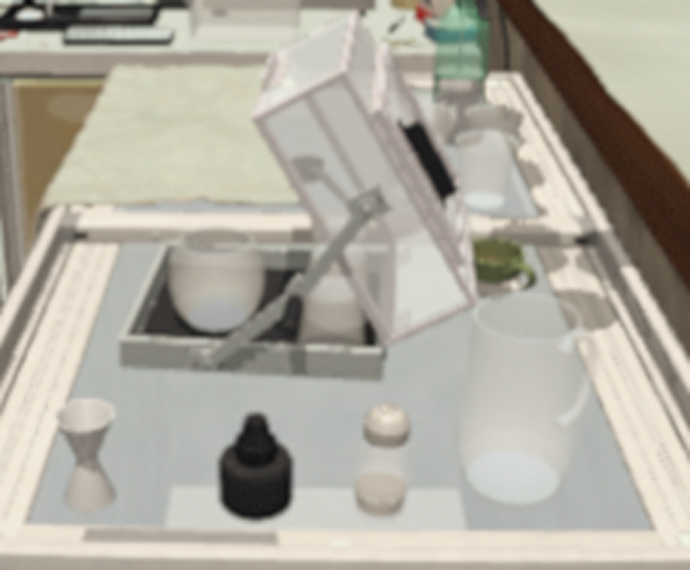

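```bash
cat > h.py <<'E'
import numpy as np, cv2
from plant import r, eyes
from scipy.spatial.transform import Rotation as R
def ray(n,uv):
    c=eyes.camera_params(n); K=c["intrinsics"]
    u=cv2.undistortPoints(np.array([[uv]],float),K,c["dist_coeffs"])[0,0]
    d=np.array([u[0],u[1],1.])
    if "rvec" in c:
        Rm=cv2.Rodrigues(c["rvec"])[0]; o=-Rm.T@c["tvec"].ravel(); return o,Rm.T@d
    s=r.get_state(); Rw=R.from_quat(s["eef_rot"]).as_matrix(); T=c["T_tool_cam"]
    return s["tool_pos"]+Rw@T[:3,3], Rw@T[:3,:3]@d
def onz(n,uv,z):
    o,d=ray(n,uv); return o+d*(z-o[2])/d[2]
def proj(n,P):
    c=eyes.camera_params(n); P=np.atleast_2d(np.array(P,float))
    if "rvec" in c: return cv2.projectPoints(P,c["rvec"],c["tvec"],c["intrinsics"],c["dist_coeffs"])[0][:,0]
    s=r.get_state(); Rw=R.from_quat(s["eef_rot"]).as_matrix(); T=c["T_tool_cam"]
    Pt=(P-s["tool_pos"])@Rw; Pc=(Pt-T[:3,3])@T[:3,:3]
    return cv2.projectPoints(Pc,np.zeros(3),np.zeros(3),c["intrinsics"],c["dist_coeffs"])[0][:,0]
def stt():
    s=r.get_state(); print("t",round(s["clock"],2),"p",s["tool_pos"].round(4),"q",s["eef_rot"].round(4),"F",s["contact_force"].round(1),"M",s["moment"].round(2),"op",round(s["opening"],3)); print("j",s["q"].round(3))
E
python3 - <<'E'
from h import *
f=lambda a,b:(165+a/3,100+b/3)
for nm,a,b,z in [("FL",120,442,.035),("FR",338,462,.035),("BLfrontrow",130,303,.035),("FRback",348,318,.035),("h0",374,295,.088),("h1",436,300,.088),("glass",259,378,.1),("jig",551,469,.074),("flask",546,335,.074),("mill",562,226,.09)]:
    print(nm,onz("top",f(a,b),z).round(4))
d=np.load("pics/top0.npy")
for nm,a,b in [("h",405,298),("h",420,299),("glassrim",259,415),("FR",330,455)]:
    u,v=f(a,b); print(nm,d[int(round(v)),int(round(u))])
    o,dd=ray("top",(u,v)); print((o+dd*d[int(round(v)),int(round(u))]).round(4))
g=lambda a,b:(190+a/3,150+b/3)
print("side: handle", [proj("side",onz("top",f(405,298),.088))])
for nm,a,b,z in [("sideFR",122,352,.035),("sideBR",383,365,.035),("jig base",90,500,0),("flask base",256,505,0),("mill base",380,505,0)]:
    print(nm,onz("side",g(a,b),z).round(4))
E
```

```text
FL [0.4521 0.2241 0.035 ]
FR [0.4359 0.0184 0.035 ]
BLfrontrow [0.5842 0.2187 0.035 ]
FRback [0.5723 0.0107 0.035 ]
h0 [ 0.5876 -0.0127  0.088 ]
h1 [ 0.5837 -0.0692  0.088 ]
glass [0.5099 0.0896 0.1   ]
jig [ 0.4316 -0.1759  0.074 ]
flask [ 0.5543 -0.1719  0.074 ]
mill [ 0.6534 -0.1847  0.09  ]
h 1.1006516
[ 0.5836 -0.0404  0.0994]
h 1.1079216
[ 0.5838 -0.0544  0.0923]
glassrim 1.0878856
[0.4769 0.089  0.0991]
FR 1.1670252
[0.4424 0.0263 0.0163]
side: handle [array([[286.02714383, 254.34480315]])]
sideFR [ 0.4389 -0.0163  0.035 ]
sideBR [ 0.6674 -0.034   0.035 ]
jig base [ 0.4356 -0.187   0.    ]
flask base [ 0.5629 -0.1896  0.    ]
mill base [ 0.6572 -0.1879  0.    ]
```

Run:
```python
from h import *
p=cv2.imread("pics/top0.png"); 
m=((p.max(2)<45)).astype(np.uint8); sub=np.zeros_like(m); sub[190:210,287:315]=m[190:210,287:315]
c,_=cv2.findContours(sub,0,2); c=max(c,key=cv2.contourArea); print(cv2.boundingRect(c),cv2.minAreaRect(c))
(cx,cy),(w,h),a=cv2.minAreaRect(c); box=cv2.boxPoints(((cx,cy),(w,h),a)); print(box.round(1).tolist())
print("mid",onz("top",(cx,cy),.092).round(4))
for b in box: print(onz("top",b,.092).round(4))
print("cam",ray("top",(280,210))[0],ray("side",(280,210))[0])
s=r.get_state(); Rw=R.from_quat(s["eef_rot"]).as_matrix(); print(Rw.round(3))
yaw=np.radians(-4); zt=np.array([-np.sin(yaw),np.cos(yaw),0]); 
print("turn needed about tool x", np.arctan2(-(Rw.T@zt)[1],(Rw.T@zt)[2]))
# shelf heights at back
d=np.load("pics/top0.npy")
for uv in [(300,110),(240,95),(240,80),(400,80),(220,45),(300,25),(240,110),(330,130)]:
    o,dd=ray("top",uv); print(uv,(o+dd*d[uv[1],uv[0]]).round(3))
# 4-bar
A=np.array([-.037,.019]);H=np.array([.123,.037]);K0=A+.105*np.array([np.cos(np.radians(41)),np.sin(np.radians(41))]);L2=.1055
B0=K0+L2*np.array([np.cos(np.radians(41)+.24),np.sin(np.radians(41)+.24)])
prev=None
for deg in np.arange(-1,61,3):
    t=np.radians(deg); Rm=np.array([[np.cos(t),-np.sin(t)],[np.sin(t),np.cos(t)]]); B=H+Rm@(B0-H)
    v=B-A; D=np.linalg.norm(v); ca=(.105**2+D*D-L2**2)/(2*.105*D)
    if abs(ca)>1: print(deg,"ext",D);continue
    th=np.arctan2(v[1],v[0])+np.arccos(ca); K=A+.105*np.array([np.cos(th),np.sin(th)])
    E=H+Rm@np.array([-.243,.09])
    print(deg,"th",np.degrees(th).round(1),"K",K.round(4),"edge",E.round(3),"F for 2Nm", None if prev is None else (2*np.radians(3)/(.105*(th-prev))).round(1)); prev=th
```

```text
(297, 198, 12, 3) ((302.5307922363281, 199.25387573242188), (11.039091110229492, 1.364382028579712), 7.125016689300537)
[[297.0, 199.1999969482422], [297.1000061035156, 197.89999389648438], [308.1000061035156, 199.3000030517578], [307.8999938964844, 200.60000610351562]]
mid [ 0.5849 -0.0476  0.092 ]
[ 0.5848 -0.0325  0.092 ]
[ 0.5885 -0.0329  0.092 ]
[ 0.5851 -0.0628  0.092 ]
[ 0.5814 -0.0623  0.092 ]
cam [0.43878181 0.01245651 1.19024787] [ 0.59198916 -0.96373344  0.55960455]
[[-0.001  0.419 -0.908]
 [ 0.001 -0.908 -0.419]
 [-1.    -0.001  0.   ]]
turn needed about tool x 2.072443724276533
(300, 110) [ 0.869 -0.043  0.004]
(240, 95) [0.761 0.098 0.385]
(240, 80) [0.793 0.099 0.387]
(400, 80) [ 0.799 -0.234  0.387]
(220, 45) [0.758 0.109 0.596]
(300, 25) [ 0.919 -0.024  0.386]
(240, 110) [0.868 0.138 0.   ]
(330, 130) [ 0.771 -0.119  0.122]
-1 ext 0.21083950273544405
2 th 61.6 K [0.0129 0.1114] edge [-0.123  0.118] F for 2Nm None
5 th 68.6 K [0.0012 0.1168] edge [-0.127  0.105] F for 2Nm 8.1
8 th 74.4 K [-0.0087  0.1201] edge [-0.13   0.092] F for 2Nm 9.9
11 th 79.5 K [-0.0178  0.122
[... 420 characters left out ...]
-0.002] F for 2Nm 15.4
32 th 107.9 K [-0.0693  0.1189] edge [-0.131 -0.015] F for 2Nm 15.9
35 th 111.4 K [-0.0753  0.1168] edge [-0.128 -0.029] F for 2Nm 16.5
38 th 114.7 K [-0.0809  0.1144] edge [-0.124 -0.042] F for 2Nm 17.0
41 th 118.0 K [-0.0862  0.1117] edge [-0.119 -0.054] F for 2Nm 17.6
44 th 121.1 K [-0.0912  0.1089] edge [-0.114 -0.067] F for 2Nm 18.3
47 th 124.1 K [-0.0958  0.106 ] edge [-0.109 -0.079] F for 2Nm 19.2
50 th 126.9 K [-0.1    0.103] edge [-0.102 -0.091] F for 2Nm 20.2
53 th 129.5 K [-0.1038  0.1   ] edge [-0.095 -0.103] F for 2Nm 21.6
56 th 132.0 K [-0.1072  0.0971] edge [-0.087 -0.114] F for 2Nm 23.5
59 th 134.1 K [-0.1101  0.0943] edge [-0.079 -0.125] F for 2Nm 26.3
```

>>> {"op": "carry_out", "data": {"targets": "1 0 -6 -10 0; 1 0 -12 -20 0; 1 0 -18 -28 0; 1 0 -18 -28 0; 1 0 -18 -28 0; 1 0 -18 -28 0; 1 0 -18 -28 0; 1 0 -18 -28 0; 1 0 -18 -28 0; 1 0 -18 -28 0; 1 0 -18 -28 0; 1 0 -18 -28 0; 1 0 -18 -28 0; 1 0 -18 -28 0; 1 0 -18 -28 0; 1 0 -18 -28 0; 1 0 -18 -28 0; 1 0 -18 -27 0; 1 0 -12 -20 0; 1 0 -10 -10 0", "force": 25}}

```text
clock: 1.82
tool_pos: [0.5858, -0.0539, 0.4046]
eef_rot: [0.691, 0.153, -0.69, 0.153]
contact_force: [-6.5, -25.3, 8.1]
opening: 0.998
```

>>> {"op": "carry_out", "data": {"targets": "1 0 0 0 0.12; 1 0 0 0 0.12; 1 0 0 0 0.12; 1 0 0 0 0.12; 1 0 0 0 0.12; 1 0 0 0 0.12; 1 0 0 0 0.12; 1 0 0 0 0.12; 1 0 0 0 0.12; 1 0 0 0 0.12; 1 0 0 0 0.12; 1 0 0 0 0.12; 1 0 0 0 0.12; 1 0 0 0 0.12; 1 0 0 0 0.12; 1 0 0 0 0.12; 1 0 0 0 0.12; 1 0 0 0 0.03"}}

```text
clock: 3.32
tool_pos: [0.5841, -0.0574, 0.4047]
eef_rot: [-0.481, 0.518, 0.481, 0.518]
contact_force: [0.5, -0.7, -1.2]
opening: 1.0
```

Run:
```python
from h import *
stt()
p,d=eyes.snapshot("wrist"); cv2.imwrite("pics/wrist1.png",p); np.save("pics/wrist1.npy",d)
p,d=eyes.snapshot("side"); cv2.imwrite("pics/side1.png",p)
```

```text
t 3.32 p [ 0.5841 -0.0574  0.4047] q [-0.4813  0.5183  0.4812  0.5179] F [ 0.5 -0.7 -1.2] M [ 0.12 -0.04 -0.  ] op 1.0
j [-0.357  0.734  0.693  1.711 -0.573  0.909 -2.643]
```

View pics/wrist1.png

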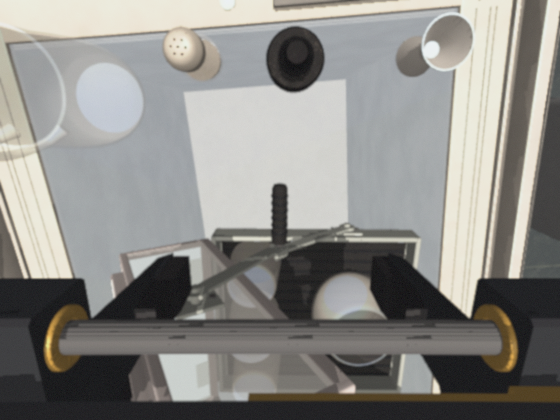

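View pics/side1.png

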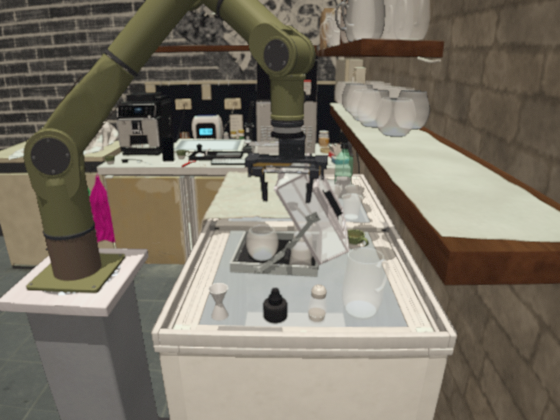

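Run:
```python
from h import *
p=cv2.imread("pics/wrist1.png"); d=np.load("pics/wrist1.npy")
m=(p.max(2)<60).astype(np.uint8); sub=np.zeros_like(m); sub[175:242,262:297]=m[175:242,262:297]
c,_=cv2.findContours(sub,0,2); c=max(c,key=cv2.contourArea); print(cv2.boundingRect(c),cv2.minAreaRect(c))
s=r.get_state(); Rw=R.from_quat(s["eef_rot"]).as_matrix(); print(Rw.round(3)); print("tool yaw of z", np.degrees(np.arctan2(-Rw[0,2],Rw[1,2])))
for v in (184,190,200,210,220,230,238,243):
    rr=sub[v,:] ; xs=np.nonzero(rr)[0]; u=xs.mean() if len(xs) else 279.5
    dz=np.median(d[v-1:v+2,int(u)-2:int(u)+3]); o,dd=ray("wrist",(u,v)); print(v,u,len(xs),"z.088:",onz("wrist",(u,v),.090).round(4),"depth:",(o+dd*dz).round(4))
for nm,uv,z in [("FR tray",(419,233),.035),("BR",(212,232),.035),("FRb",(418,240),.035)]:
    print(nm,onz("wrist",uv,z).round(4))
```

```text
(272, 185, 15, 57) ((279.0, 213.0), (56.0, 14.0), 90.0)
[[-0.002 -0.998  0.068]
 [-0.001  0.068  0.998]
 [-1.     0.001 -0.001]]
tool yaw of z -3.8999213818665406
184 279.5 0 z.088: [ 0.5835 -0.0699  0.09  ] depth: [ 0.5835 -0.0699  0.0901]
190 279.0 13 z.088: [ 0.5844 -0.0643  0.09  ] depth: [ 0.5843 -0.0658  0.0965]
200 279.0 13 z.088: [ 0.585  -0.0549  0.09  ] depth: [ 0.5849 -0.0566  0.0967]
210 279.0 13 z.088: [ 0.5857 -0.0453  0.09  ] depth: [ 0.5856 -0.0471  0.0964]
220 279.0 13 z.088: [ 0.5864 -0.0355  0.09  ] depth: [ 0.5862 -0.0379  0.0975]
230 279.0 15 z.088: [ 0.5871 -0.0255  0.09  ] depth: [ 0.5869 -0.0278  0.0966]
238 278.5 12 z.088: [ 0.5882 -0.0174  0.09  ] depth: [ 0.588  -0.0199  0.0967]
243 279.5 0 z.088: [ 0.5876 -0.0122  0.09  ] depth: [ 0.5874 -0.0148  0.0965]
FR tray [0.4307 0.0086 0.035 ]
BR [ 0.6643 -0.0089  0.035 ]
FRb [0.4314 0.0171 0.035 ]
```

>>> {"op": "carry_out", "data": {"targets": "1 8 0 0 0; 1 16 0 0 0; 1 20 0 0 0; 1 20 0 0 0; 1 20 0 0 0; 1 20 0 0 0; 1 20 0 0 0; 0.7 18 0 0 0; 0.5 12 0 0 0; 0.4 8 0 0 0; 0.4 4 0 0 0; 0.4 2 0 0 0"}}

```text
clock: 4.42
tool_pos: [0.5848, -0.0577, 0.2365]
eef_rot: [-0.483, 0.517, 0.483, 0.517]
contact_force: [-0.2, -0.5, 0.3]
opening: 0.645
```

Run:
```python
from h import *
stt()
p,d=eyes.snapshot("wrist"); cv2.imwrite("pics/wrist2.png",p)
```

```text
t 4.42 p [ 0.5848 -0.0577  0.2365] q [-0.4828  0.5165  0.4829  0.5167] F [-0.2 -0.5  0.3] M [ 0.16 -0.02 -0.01] op 0.645
j [-0.241  0.944  0.475  1.821 -0.76   0.568 -2.482]
```

View pics/wrist2.png

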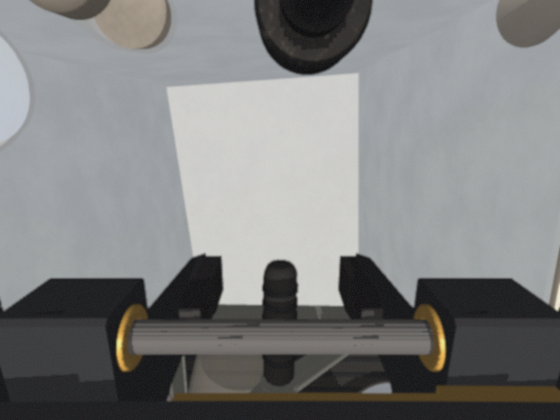

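>>> {"op": "carry_out", "data": {"targets": "0 0 0 0 0; 0 0 0 0 0; 0 0 0 0 0; 0 0 0 0 0; 0 0 0 0 0; 0 0 0 0 0; 0 0 0 0 0; 0 0 0 0 0; 0 0 0 0 0; 0 0 0 0 0", "force": 25}}

```text
clock: 5.3
tool_pos: [0.585, -0.0575, 0.2369]
eef_rot: [-0.483, 0.516, 0.483, 0.517]
contact_force: [-0.5, 0.2, 2.9]
opening: 0.153
```

>>> {"op": "carry_out", "data": {"targets": "0 -2.7 2.4 0 0; 0 -2.6 2.5 0 0; 0 -2.6 2.7 0 0; 0 -2.4 2.7 0 0; 0 -2.4 2.8 0 0; 0 -2.3 2.9 0 0; 0 -2.1 3.0 0 0; 0 -2.0 3.0 0 0; 0 -2.0 3.1 0 0"}}

```text
clock: 6.05
tool_pos: [0.5601, -0.0556, 0.2583]
eef_rot: [-0.483, 0.516, 0.483, 0.517]
contact_force: [4.5, 1.7, -5.6]
opening: 0.161
```

Run:
```python
from h import *
stt()
p,d=eyes.snapshot("side"); cv2.imwrite("pics/side3.png",cv2.resize(p[130:320,190:420],None,fx=3,fy=3,interpolation=cv2.INTER_CUBIC))
```

```text
t 6.05 p [ 0.5601 -0.0556  0.2583] q [-0.4834  0.516   0.4826  0.517 ] F [ 4.5  1.7 -5.6] M [ 0.51 -1.31 -0.1 ] op 0.161
j [-0.253  0.888  0.481  1.891 -0.756  0.551 -2.468]
```

View pics/side3.png

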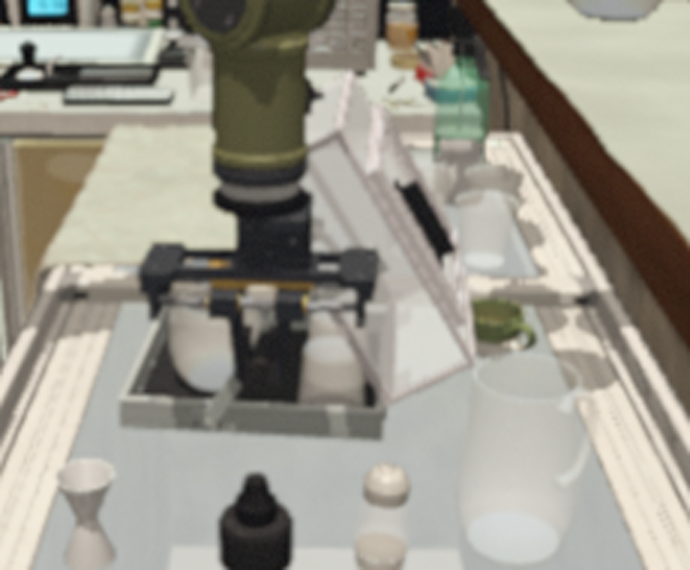

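>>> {"op": "carry_out", "data": {"targets": "0 -1.4 2.4 0 0; 0 -1.3 2.4 0 0; 0 -1.2 2.4 0 0; 0 -1.2 2.5 0 0; 0 -1.1 2.5 0 0; 0 -1.0 2.5 0 0; 0 -1.0 2.6 0 0; 0 -0.9 2.6 0 0; 0 -0.9 2.6 0 0; 0 -0.8 2.6 0 0; 0 -0.7 2.7 0 0; 0 -0.6 2.7 0 0; 0 -0.6 2.7 0 0; 0 -0.5 2.7 0 0"}}

```text
clock: 7.27
tool_pos: [0.5267, -0.053, 0.2729]
eef_rot: [-0.485, 0.514, 0.481, 0.519]
contact_force: [8.8, 3.5, 7.3]
opening: 0.163
```

>>> {"op": "carry_out", "data": {"targets": "0 -0.6 2.7 0 0; 0 -0.5 2.7 0 0; 0 -0.5 2.7 0 0; 0 -0.4 2.7 0 0; 0 -0.3 2.8 0 0; 0 0 2.8 0 0; 0 0 2.8 0 0; 0 0.1 2.8 0 0; 0 0.2 2.8 0 0; 0 0.2 2.7 0 0; 0 0.3 2.7 0 0; 0 0.4 2.7 0 0; 0 0.4 2.7 0 0; 0 0.5 2.7 0 0"}}

```text
clock: 8.43
tool_pos: [0.4873, -0.0502, 0.2727]
eef_rot: [-0.484, 0.515, 0.482, 0.518]
contact_force: [4.6, 4.4, 7.8]
opening: 0.157
```

Run:
```python
from h import *
stt()
p,d=eyes.snapshot("side"); cv2.imwrite("pics/side4.png",cv2.resize(p[130:320,190:420],None,fx=3,fy=3,interpolation=cv2.INTER_CUBIC))
```

```text
t 8.43 p [ 0.4873 -0.0502  0.2727] q [-0.4841  0.5146  0.4823  0.5179] F [4.6 4.4 7.8] M [ 1.01 -1.4  -0.08] op 0.157
j [-0.232  0.793  0.405  2.099 -0.808  0.402 -2.383]
```

View pics/side4.png

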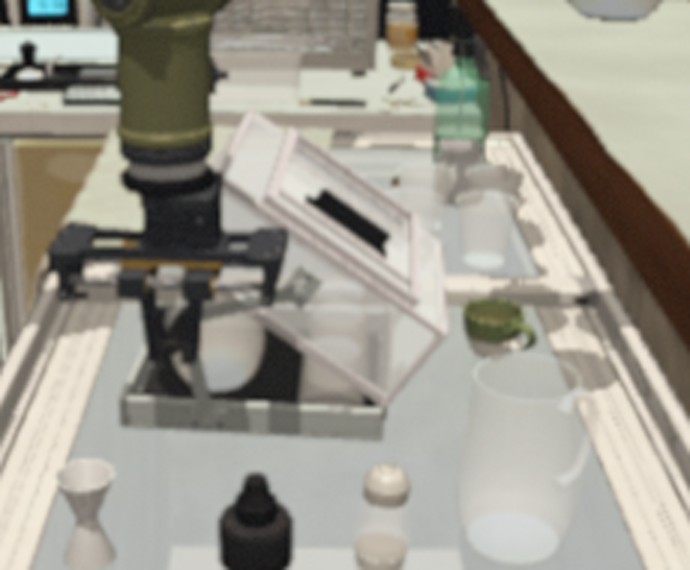

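>>> {"op": "carry_out", "data": {"targets": "0 0.5 2.7 0 0; 0 0.6 2.7 0 0; 0 0.7 2.7 0 0; 0 0.8 2.6 0 0; 0 0.9 2.6 0 0; 0 0.9 2.6 0 0; 0 1 2.6 0 0; 0 1.1 2.5 0 0; 0 0 0 0 0"}}

```text
clock: 9.23
tool_pos: [0.4648, -0.0487, 0.2654]
eef_rot: [-0.483, 0.516, 0.484, 0.517]
contact_force: [2.2, 3.3, 2.9]
opening: 0.161
```

>>> {"op": "carry_out", "data": {"targets": "0.5 0 0 0 0; 0.5 0 0 0 0; 0.5 0 0 0 0; 0.5 0 0 0 0; 0.5 0 0 0 0; 0.5 -4 0 0 0; 0.5 -10 0 0 0; 0.5 -16 0 0 0; 0.5 -20 0 0 0; 0.5 -20 0 0 0; 0.5 -20 0 0 0; 0.3 -20 0 0 0; 0 -16 0 0 0; 0 -8 0 0 0; 0 -4 0 0 0"}}

```text
clock: 10.48
tool_pos: [0.4647, -0.0495, 0.4038]
eef_rot: [-0.483, 0.516, 0.483, 0.517]
contact_force: [-0.2, 0.3, 0.5]
opening: 0.218
```

Run:
```python
from h import *
stt()
for n in("side","top"):
    p,d=eyes.snapshot(n); cv2.imwrite(f"pics/{n}5f.png",p);np.save(f"pics/{n}5.npy",d)
    q=p[110:300,190:420] if n=="side" else p[100:300,165:385]
    cv2.imwrite(f"pics/{n}5.png",cv2.resize(q,None,fx=3,fy=3,interpolation=cv2.INTER_CUBIC))
```

```text
t 10.48 p [ 0.4647 -0.0495  0.4038] q [-0.4833  0.5162  0.4825  0.5169] F [-0.2  0.3  0.5] M [ 0.13 -0.06 -0.02] op 0.218
j [-0.425  0.585  0.7    2.053 -0.582  0.705 -2.557]
```

View pics/side5.png

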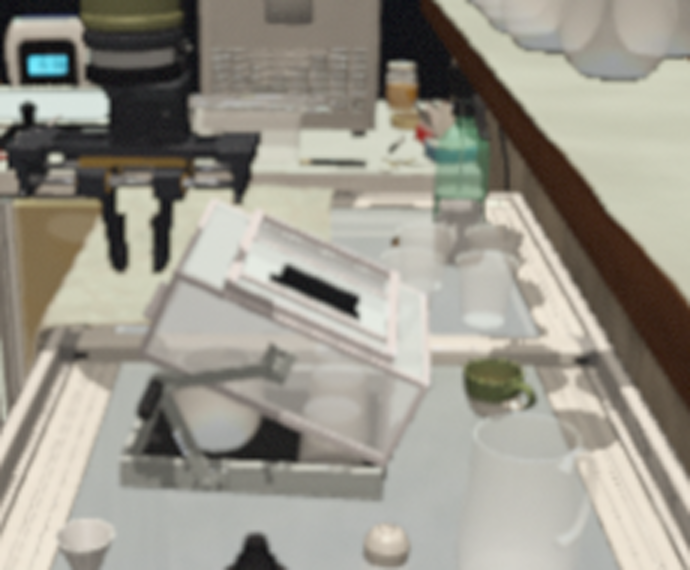

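View pics/top5.png

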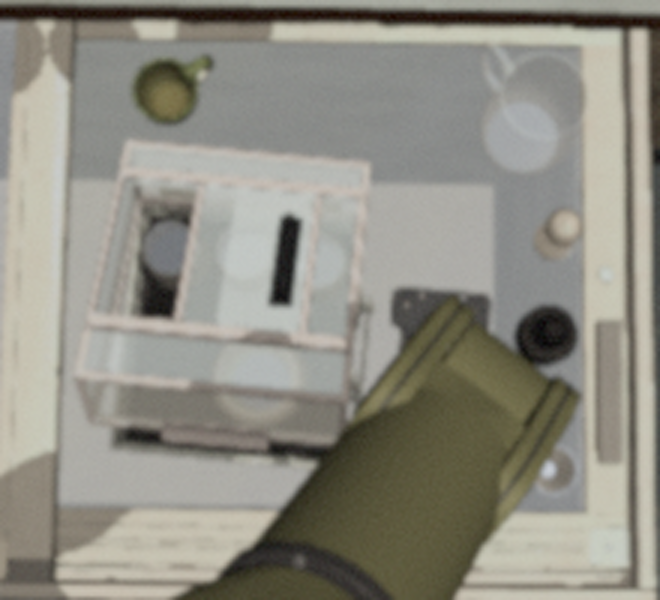

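Run:
```python
from h import *
f=lambda a,b:(165+a/3,100+b/3)
d=np.load("pics/top5.npy")
for a,b,z in [(85,376,.211),(190,385,.211),(340,391,.211),(92,322,.2),(345,345,.2)]:
    u,v=f(a,b); o,dd=ray("top",(u,v)); print(a,b,onz("top",(u,v),z).round(4),(o+dd*d[int(round(v)),int(round(u))]).round(4))
s=r.get_state(); Rw=R.from_quat(s["eef_rot"]).as_matrix()
print((1000*Rw.T@(np.array([.496,.118,.395])-s["tool_pos"])).round(1))
```

```text
85 376 [0.5025 0.2216 0.211 ] [0.5019 0.2198 0.2195]
190 385 [0.4963 0.137  0.211 ] [0.4961 0.1365 0.2145]
340 391 [0.493  0.0166 0.211 ] [0.4927 0.0166 0.2153]
92 322 [0.5474 0.2198 0.2   ] [0.5463 0.2178 0.2096]
345 345 [0.5311 0.0131 0.2   ] [0.5303 0.0131 0.2088]
[  7.8 -20.  169. ]
```

>>> {"op": "carry_out", "data": {"targets": "0 0 0 0 -0.12; 0 0 0 0 -0.12; 0 0 0 0 -0.12; 0 0 0 0 -0.12; 0 0 0 0 -0.12; 0 0 0 0 -0.12; 0 0 0 0 -0.12; 0 0 0 0 -0.12; 0 0 0 0 -0.12; 0 0 0 0 -0.12; 0 0 0 0 -0.12; 0 0 0 0 -0.12; 0 0 0 0 -0.12"}}

```text
clock: 11.67
tool_pos: [0.4644, -0.0494, 0.4016]
eef_rot: [-0.706, 0.025, 0.707, 0.026]
contact_force: [0.2, 0.7, -0.4]
opening: 0.008
```

>>> {"op": "carry_out", "data": {"targets": "0 0 -8 -1 0; 0 0 -16 -2 0; 0 0 -22 -3 0; 0 0 -24 -4 0; 0 0 -24 -4 0; 0 0 -24 -4 0; 0 0 -24 -4 0; 0 0 -16 -2 0; 0 0 -8 -1 0; 0 0 -4 -1 0; 0 0 0 0 0"}}

```text
clock: 12.58
tool_pos: [0.5038, 0.1186, 0.4022]
eef_rot: [-0.706, 0.028, 0.707, 0.028]
contact_force: [0.2, 0.3, 0.4]
opening: 0.003
```

Run:
```python
from h import *
stt()
p,d=eyes.snapshot("wrist"); cv2.imwrite("pics/wrist6.png",p);np.save("pics/wrist6.npy",d)
print(proj("wrist",[[.4945,.118,.217]]))
```

```text
t 12.58 p [0.5038 0.1186 0.4022] q [-0.7063  0.0279  0.7069  0.0276] F [0.2 0.3 0.4] M [-0.01  0.01  0.01] op 0.003
j [-0.475  0.564  0.247  1.904 -0.204  0.699 -1.757]
[[281.97293978 269.97107374]]
```

View pics/wrist6.png

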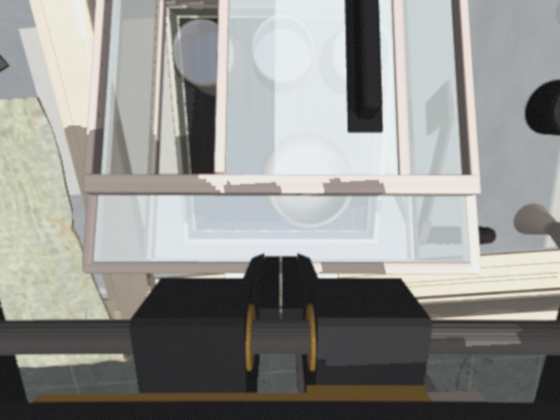

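>>> {"op": "carry_out", "data": {"targets": "0 5 0 0 0; 0 6 0 0 0; 0 3 0 0 0; 0 2 0 0 0; 0 2 0 0 0; 0 2 0 0 0; 0 2 0.8 0 0; 0 2 0 1 0; 0 2 0 1 0"}}

```text
clock: 13.38
tool_pos: [0.5019, 0.1173, 0.3767]
eef_rot: [0.707, -0.028, -0.706, -0.028]
contact_force: [-0.7, -0.2, 2.1]
opening: 0.005
```

>>> {"op": "carry_out", "data": {"targets": "0 3 0 2.2 0; 0 3 0 2.2 0; 0 3 0 2.2 0; 0 3 0 2.2 0; 0 3 0 2.2 0; 0 3 0 2.1 0"}}

```text
clock: 13.88
tool_pos: [0.4885, 0.1185, 0.3584]
eef_rot: [-0.707, 0.028, 0.707, 0.028]
contact_force: [-0.8, -0.2, 1.0]
opening: 0.004
```

Run:
```python
from h import *
stt()
for n in("side",):
    p,d=eyes.snapshot(n)
    q=p[110:300,190:420]
    cv2.imwrite(f"pics/{n}7.png",cv2.resize(q,None,fx=3,fy=3,interpolation=cv2.INTER_CUBIC))
```

```text
t 13.88 p [0.4885 0.1185 0.3584] q [-0.7065  0.0276  0.7066  0.0276] F [-0.8 -0.2  1. ] M [0.03 0.16 0.01] op 0.004
j [-0.463  0.614  0.213  1.992 -0.232  0.559 -1.739]
```

View pics/side7.png

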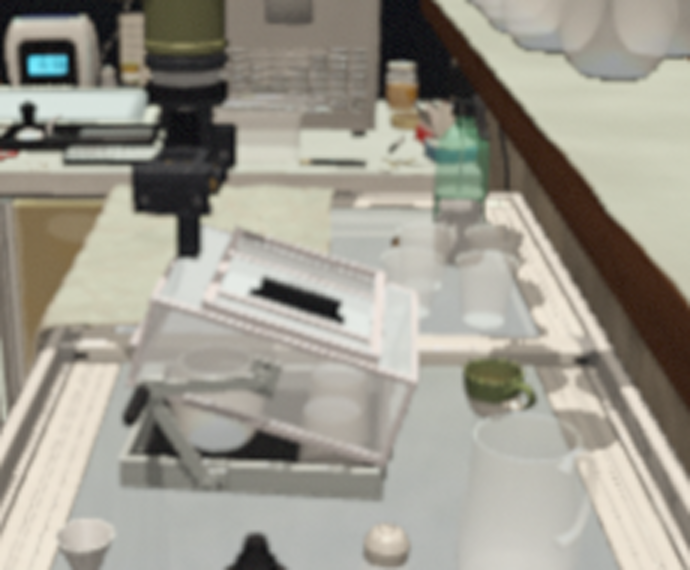

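>>> {"op": "carry_out", "data": {"targets": "0 3 0 2 0; 0 3 0 2 0; 0 3 0 2 0; 0 3 0 2 0; 0 3 0 1.9 0; 0 3 0 1.8 0; 0 3 0 1.8 0; 0 3 0 1.8 0; 0 3 0 1.7 0; 0 3 0 1.6 0; 0 3 0 1.6 0; 0 3 0 1.5 0; 0 3 0 1.4 0; 0 3 0 1.4 0; 0 2.5 0 1.2 0; 0 2.5 0 1 0"}}

```text
clock: 15.27
tool_pos: [0.4622, 0.1205, 0.3115]
eef_rot: [0.707, -0.028, -0.706, -0.028]
contact_force: [-0.8, -0.7, -0.1]
opening: 0.007
```

Run:
```python
from h import *
stt()
p,d=eyes.snapshot("wrist"); cv2.imwrite("pics/wrist8.png",p);np.save("pics/wrist8.npy",d)
for n in("side",):
    p,d=eyes.snapshot(n)
    q=p[110:300,190:420]
    cv2.imwrite(f"pics/{n}8.png",cv2.resize(q,None,fx=3,fy=3,interpolation=cv2.INTER_CUBIC))
```

```text
t 15.27 p [0.4622 0.1205 0.3115] q [ 0.7066 -0.0277 -0.7065 -0.0276] F [-0.8 -0.7 -0.1] M [0.04 0.09 0.04] op 0.007
j [-0.452  0.672  0.162  2.101 -0.268  0.388 -1.725]
```

View pics/side8.png

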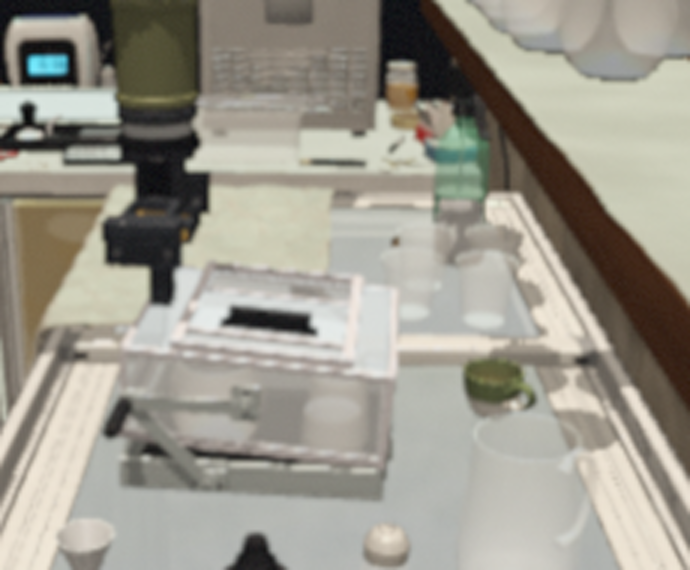

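View pics/wrist8.png

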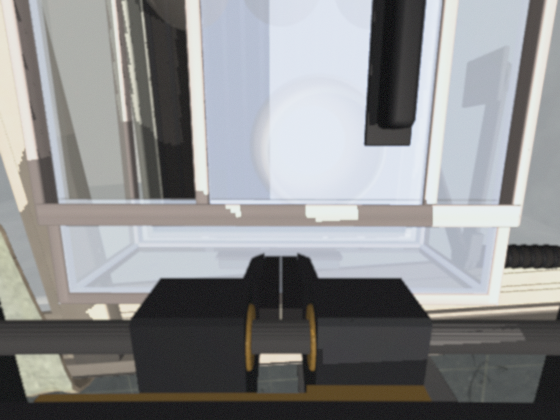

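>>> {"op": "carry_out", "data": {"targets": "0 1.5 0 0.7 0; 0 1.5 0 0.7 0; 0 1.5 0 0.7 0; 0 1.5 0 0.6 0; 0 1.5 0 0.6 0; 0 1.5 0 0.6 0; 0 1.5 0 0.5 0; 0 1.5 0 0.5 0; 0 1.5 0 0.5 0; 0 1 0 0.3 0; 0 1 0 0.3 0"}}

```text
clock: 16.28
tool_pos: [0.4561, 0.1209, 0.296]
eef_rot: [-0.707, 0.028, 0.707, 0.028]
contact_force: [0.5, 0.7, -0.3]
opening: 0.005
```

>>> {"op": "carry_out", "data": {"targets": "0 1 0 0 0; 0 1 0 0 0; 0 1 0 0 0; 0 0.5 0 0 0; 0 0 0 0 0"}}

```text
clock: 16.7
tool_pos: [0.4562, 0.1208, 0.2934]
eef_rot: [0.707, -0.028, -0.706, -0.028]
contact_force: [-0.5, -1.2, 9.4]
opening: 0.006
```

>>> {"op": "carry_out", "data": {"targets": "0 0.4 0 0 0; 0 0 0 0 0; 0 0 0 0 0"}}

```text
clock: 16.95
tool_pos: [0.4562, 0.1208, 0.2933]
eef_rot: [0.707, -0.028, -0.706, -0.028]
contact_force: [-2.6, 0.1, 13.3]
opening: 0.004
```

Run:
```python
from h import *
stt()
p,d=eyes.snapshot("wrist"); cv2.imwrite("pics/wrist9.png",p);np.save("pics/wrist9.npy",d)
for n in("side",):
    p,d=eyes.snapshot(n)
    q=p[110:300,190:420]
    cv2.imwrite(f"pics/{n}9.png",cv2.resize(q,None,fx=3,fy=3,interpolation=cv2.INTER_CUBIC))
```

```text
t 16.95 p [0.4562 0.1208 0.2933] q [ 0.7068 -0.0275 -0.7063 -0.0279] F [-2.6  0.1 13.3] M [0.   0.55 0.04] op 0.004
j [-0.442  0.701  0.138  2.129 -0.281  0.327 -1.719]
```

View pics/side9.png

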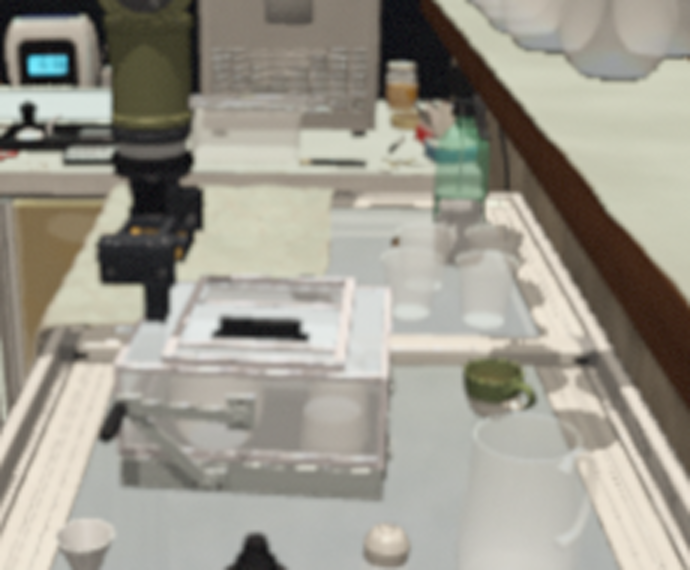

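View pics/wrist9.png

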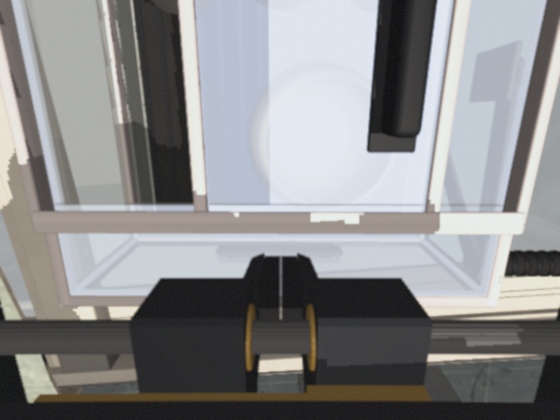

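>>> {"op": "carry_out", "data": {"targets": "0 -2 0 0 0; 0 -6 0 0 0; 0 -12 0 0 0; 0 -15 0 0 0; 0 -15 0 0 0; 0 -10 0 0 0; 0 -5 0 0 0; 0 0 0 0 0"}}

```text
clock: 17.72
tool_pos: [0.4565, 0.121, 0.3583]
eef_rot: [0.707, -0.027, -0.706, -0.028]
contact_force: [0.3, -0.2, -1.5]
opening: 0.01
```

Run:
```python
from h import *
stt()
p,d=eyes.snapshot("wrist"); cv2.imwrite("pics/wrist10.png",p);np.save("pics/wrist10.npy",d)
p,d=eyes.snapshot("top"); cv2.imwrite("pics/top10f.png",p);np.save("pics/top10.npy",d)
cv2.imwrite("pics/top10.png",cv2.resize(p[100:300,165:385],None,fx=3,fy=3,interpolation=cv2.INTER_CUBIC))
```

```text
t 17.72 p [0.4565 0.121  0.3583] q [ 0.7073 -0.0274 -0.7058 -0.0279] F [ 0.3 -0.2 -1.5] M [0.05 0.02 0.07] op 0.01
j [-0.491  0.583  0.211  2.078 -0.242  0.501 -1.75 ]
```

View pics/wrist10.png

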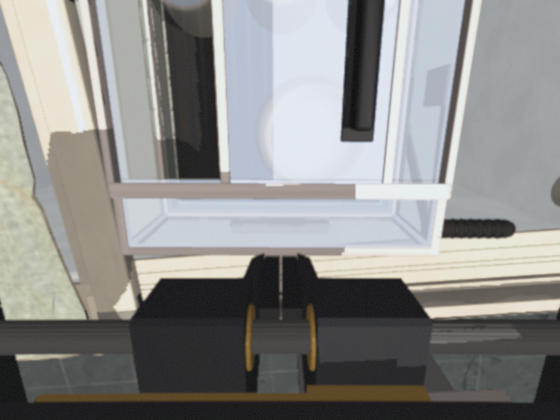

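View pics/top10.png

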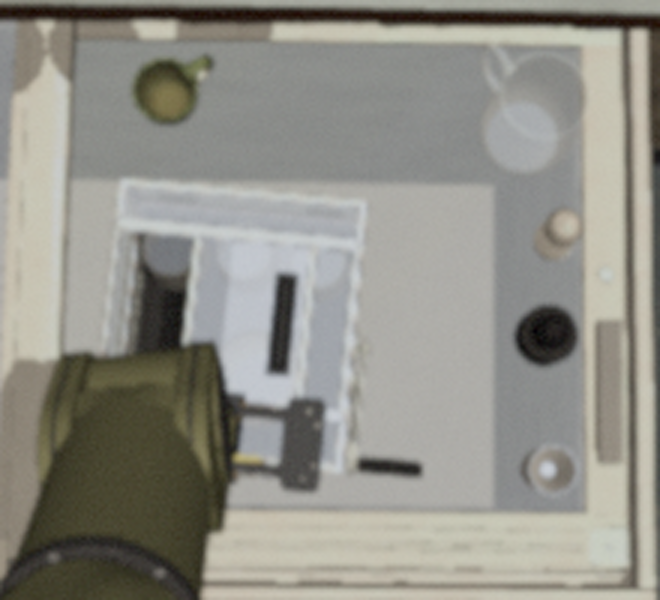

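Run:
```python
from h import *
f=lambda a,b:(165+a/3,100+b/3)
s=r.get_state(); Rw=R.from_quat(s["eef_rot"]).as_matrix()
th=np.radians(-4.1); C=np.array([[np.cos(th),-np.sin(th)],[np.sin(th),np.cos(th)]]); O=np.array([.5548,.1141])
cas=lambda P:(C.T@(P[:2]-O)).round(4)
for a,b in [(284,277),(279,372),(281,323)]:
    P=onz("top",f(a,b),.152); print("top",P.round(4),cas(P))
for u,v,z in [(359,129,.152),(345,129,.152),(374,129,.152),(345,141,.137),(374,141,.137)]:
    P=onz("wrist",(u,v),z); print("wr",P.round(4),cas(P))
d=np.load("pics/wrist10.npy"); print(d[100,360],d[136,358]); 
for uv in [(360,100),(358,136),(300,100),(300,190),(300,215)]:
    o,dd=ray("wrist",uv); print(uv,(o+dd*d[uv[1],uv[0]]).round(4))
```

```text
top [0.5935 0.0662 0.152 ] [ 0.0421 -0.045 ]
top [0.5118 0.069  0.152 ] [-0.0397 -0.048 ]
top [0.5538 0.0681 0.152 ] [ 0.0023 -0.046 ]
wr [0.5189 0.0735 0.152 ] [-0.0329 -0.0431]
wr [0.5195 0.0811 0.152 ] [-0.0328 -0.0354]
wr [0.5183 0.0653 0.152 ] [-0.0329 -0.0513]
wr [0.5117 0.0785 0.137 ] [-0.0405 -0.0386]
wr [0.5103 0.0612 0.137 ] [-0.0406 -0.056 ]
0.17611471 0.19833931
(360, 100) [0.534  0.073  0.1527]
(358, 136) [0.5139 0.0703 0.1355]
(300, 100) [0.5372 0.1037 0.1323]
(300, 190) [0.484  0.1073 0.138 ]
(300, 215) [0.4647 0.1079 0.1281]
```

>>> {"op": "carry_out", "data": {"targets": "0 0 5 -6 0; 0 0 9 -11 0; 0 0 11 -14 0; 0 0 11 -14 0; 0 0 11 -14 0; 0 0 11 -14 0; 0 0 11 -14 0; 0 0 8 -10 0; 0 0 4 -5 0; 0 0 0 0 0"}}

```text
clock: 18.65
tool_pos: [0.5524, 0.0304, 0.3567]
eef_rot: [0.707, -0.029, -0.707, -0.028]
contact_force: [0.4, -0.8, 0.2]
opening: 0.007
```

Run:
```python
from h import *
stt()
p,d=eyes.snapshot("wrist"); cv2.imwrite("pics/wrist11.png",p)
s=r.get_state();th=np.radians(-4.1); C=np.array([[np.cos(th),-np.sin(th)],[np.sin(th),np.cos(th)]]); O=np.array([.5548,.1141])
print((C.T@(s["tool_pos"][:2]-O)).round(4))
```

```text
t 18.65 p [0.5524 0.0304 0.3567] q [ 0.7066 -0.029  -0.7065 -0.0281] F [ 0.4 -0.8  0.2] M [ 0.03 -0.01 -0.03] op 0.007
j [-0.258  0.669  0.199  1.847 -0.204  0.646 -1.589]
[ 0.0027 -0.0825]
```

View pics/wrist11.png

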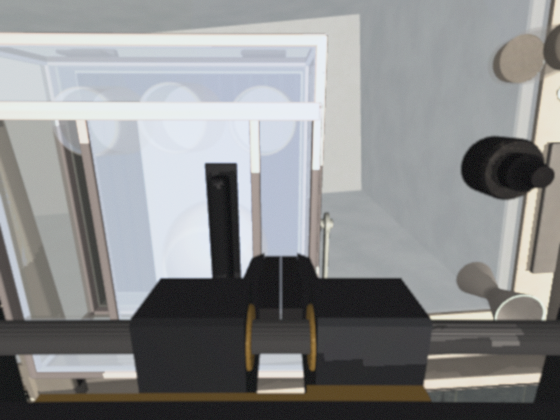

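>>> {"op": "carry_out", "data": {"targets": "0 6 0 0 0; 0 10 0 0 0; 0 11 0 0 0; 0 9 0 0 0; 0 5 0 0 0; 0 3 0 0 0; 0 2 0 0 0; 0 1.5 0 0 0; 0 0 0 0 0"}}

```text
clock: 19.45
tool_pos: [0.5516, 0.0322, 0.3098]
eef_rot: [0.707, -0.028, -0.706, -0.028]
contact_force: [0.1, -0.1, 0.4]
opening: 0.009
```

>>> {"op": "carry_out", "data": {"targets": "0 0 -2 0 0; 0 0 -2 0 0; 0 0 -2 0 0; 0 0 -2 0 0; 0 0 -2 0 0; 0 0 -2 0 0; 0 0 -2 0 0; 0 0 -2.5 0 0; 0 0 -3 0 0; 0 0 -3 0 0; 0 0 -3 0 0; 0 0 -3 0 0; 0 0 -3 0 0; 0 0 -3 0 0; 0 0 -3 0 0; 0 0 -3 0 0; 0 0 -3 0 0"}}

```text
clock: 20.87
tool_pos: [0.5551, 0.0759, 0.3098]
eef_rot: [0.707, -0.028, -0.707, -0.028]
contact_force: [0.2, -2.0, 0.8]
opening: 0.006
```

Run:
```python
from h import *
stt()
p,d=eyes.snapshot("wrist"); cv2.imwrite("pics/wrist12.png",p)
p,d=eyes.snapshot("side"); cv2.imwrite("pics/side12.png",cv2.resize(p[110:300,190:420],None,fx=3,fy=3,interpolation=cv2.INTER_CUBIC))
```

```text
t 20.87 p [0.5551 0.0759 0.3098] q [ 0.7066 -0.0276 -0.7065 -0.0276] F [ 0.2 -2.   0.8] M [-0.31 -0.03 -0.02] op 0.006
j [-0.326  0.748  0.183  1.862 -0.238  0.553 -1.636]
```

View pics/wrist12.png

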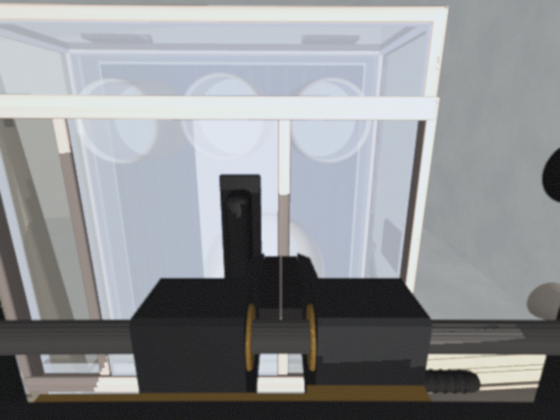

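View pics/side12.png

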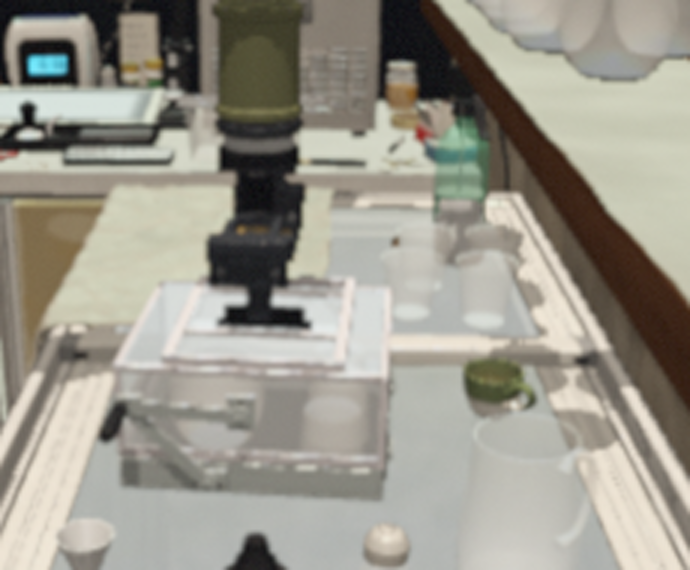

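>>> {"op": "carry_out", "data": {"targets": "0 0 -3 0 0; 0 0 -3 0 0; 0 0 -3 0 0; 0 0 -3 0 0; 0 0 -3 0 0; 0 0 -3 0 0; 0 0 -3 0 0; 0 0 -3 0 0; 0 0 -3 0 0; 0 0 -2 0 0; 0 0 -1 0 0; 0 0 -1 0 0; 0 0 -1 0 0; 0 0 0 0 0"}}

```text
clock: 22.13
tool_pos: [0.5575, 0.1076, 0.3098]
eef_rot: [0.707, -0.028, -0.707, -0.028]
contact_force: [1.3, -1.6, -0.6]
opening: 0.006
```

>>> {"op": "carry_out", "data": {"targets": "0 0 -1 0 0; 0 0 -1 0 0; 0 0 -1 0 0; 0 0 -1 0 0; 0 0 -1 0 0; 0 0 0 0 0"}}

```text
clock: 22.63
tool_pos: [0.5579, 0.1128, 0.3098]
eef_rot: [0.707, -0.027, -0.707, -0.028]
contact_force: [0.9, -1.7, 0.9]
opening: 0.005
```

>>> {"op": "carry_out", "data": {"targets": "0 0 -1 0 0; 0 0 -1 0 0; 0 0 -1 0 0; 0 0 -1 0 0; 0 0 0 0 0"}}

```text
clock: 23.05
tool_pos: [0.5582, 0.1155, 0.3098]
eef_rot: [-0.707, 0.029, 0.707, 0.027]
contact_force: [-0.0, -5.3, 0.4]
opening: 0.006
```

Run:
```python
from h import *
stt()
p,d=eyes.snapshot("wrist"); cv2.imwrite("pics/wrist13.png",p)
```

```text
t 23.05 p [0.5582 0.1155 0.3098] q [-0.7065  0.0286  0.7066  0.0274] F [-0.  -5.3  0.4] M [-0.91 -0.07 -0.04] op 0.006
j [-0.4    0.759  0.198  1.833 -0.248  0.574 -1.696]
```

View pics/wrist13.png

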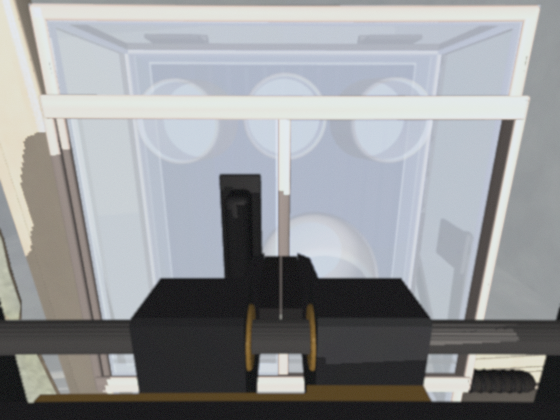

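>>> {"op": "carry_out", "data": {"targets": "0 0 -0.7 0 0; 0 0 -0.7 0 0; 0 0 0 0 0; 0 0 0 0 0"}}

```text
clock: 23.43
tool_pos: [0.5582, 0.1158, 0.3098]
eef_rot: [-0.706, 0.029, 0.707, 0.027]
contact_force: [0.4, -7.3, 1.0]
opening: 0.001
```

>>> {"op": "carry_out", "data": {"targets": "0 0 2 0 0; 0 0 4 0 0; 0 0 4 0 0; 0 -6 2 0 0; 0 -12 0 0 0; 0 -20 0 0 0; 0 -20 0 0 0; 0 -20 0 0 0; 0 -20 0 0 0; 0 -15 10 20 0; 0 -10 20 30 0; 0 0 25 35 0; 0 0 25 35 0; 0 0 15 20 0; 0 0 0 0 0"}}

```text
clock: 24.68
tool_pos: [0.4076, 0.0209, 0.4332]
eef_rot: [-0.705, 0.029, 0.708, 0.029]
contact_force: [-0.4, 0.3, -0.2]
opening: 0.008
```

Run:
```python
from h import *
stt()
p,d=eyes.snapshot("top"); np.save("pics/top14.npy",d)
cv2.imwrite("pics/top14.png",cv2.resize(p[100:300,165:385],None,fx=3,fy=3,interpolation=cv2.INTER_CUBIC))
p,d=eyes.snapshot("side"); cv2.imwrite("pics/side14.png",cv2.resize(p[110:300,190:420],None,fx=3,fy=3,interpolation=cv2.INTER_CUBIC))
```

```text
t 24.68 p [0.4076 0.0209 0.4332] q [-0.7046  0.0292  0.7084  0.029 ] F [-0.4  0.3 -0.2] M [ 0.07  0.03 -0.03] op 0.008
j [-0.351  0.381  0.266  2.152 -0.167  0.633 -1.621]
```

View pics/top14.png

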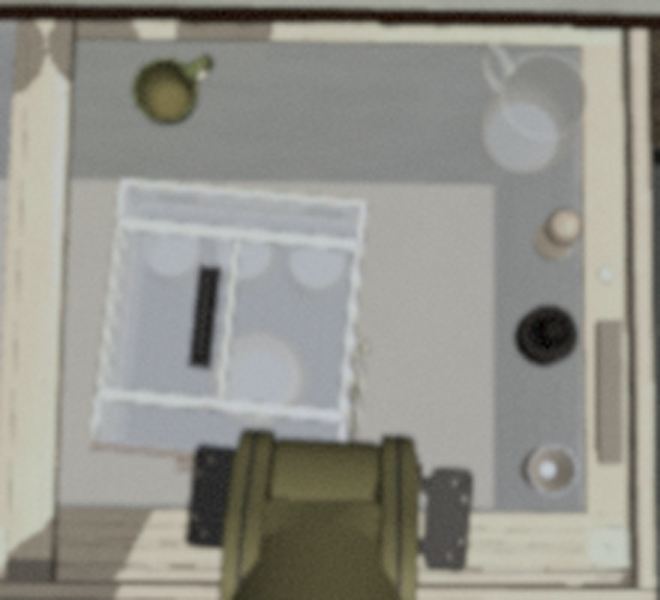

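View pics/side14.png

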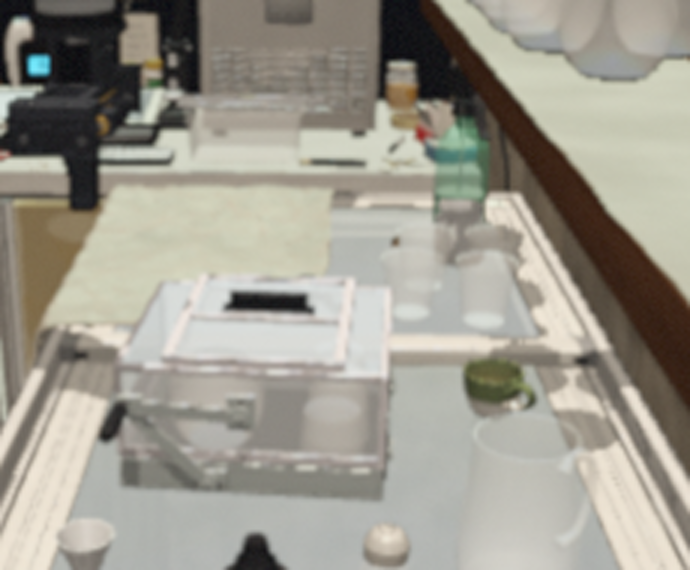

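Run:
```python
from h import *
f=lambda a,b:(165+a/3,100+b/3)
th=np.radians(-4.1); C=np.array([[np.cos(th),-np.sin(th)],[np.sin(th),np.cos(th)]]); O=np.array([.5548,.1141])
cas=lambda P:(C.T@(P[:2]-O)).round(4)
P=onz("top",f(205,316),.152); print("bar",P,cas(P))
a=cv2.imread("pics/top0.png")[100:300,165:385][60:150,20:130]
P0=cv2.imread("pics/top14.png"); b=P0[180:450,60:390]
cl=cv2.createCLAHE(3,(4,4))
def en(x): return cl.apply(cv2.cvtColor(x,cv2.COLOR_BGR2GRAY))
a=cv2.resize(a,(330,270),interpolation=cv2.INTER_CUBIC)
cv2.imwrite("pics/cmp.png",cv2.resize(np.hstack([en(a),en(b)]),None,fx=1.2,fy=1.2))
d=np.load("pics/top14.npy"); 
for n in [(265,370),(285,330),(205,316),(160,330),(120,420),(345,420),(150,205),(350,215)]:
    u,v=f(*n); o,dd=ray("top",(u,v)); print(n,(o+dd*d[int(round(v)),int(round(u))]).round(3))
s0=cv2.imread("pics/side0.png")[110:300,190:420]; s0=cv2.resize(s0,None,fx=3,fy=3,interpolation=cv2.INTER_CUBIC); s1=cv2.imread("pics/side14.png")
cv2.imwrite("pics/cmps.png",cv2.resize(np.hstack([en(s0)[250:520,90:420],en(s1)[250:520,90:420]]),None,fx=1.2,fy=1.2))
```

```text
bar [0.55900948 0.13318237 0.152     ] [0.0028 0.0193]
(265, 370) [0.515 0.083 0.128]
(285, 330) [0.55  0.066 0.127]
(205, 316) [0.559 0.133 0.152]
(160, 330) [0.548 0.174 0.133]
(120, 420) [0.47  0.208 0.128]
(345, 420) [0.472 0.012 0.13 ]
(150, 205) [0.661 0.188 0.124]
(350, 215) [0.654 0.01  0.126]
```

View pics/cmp.png

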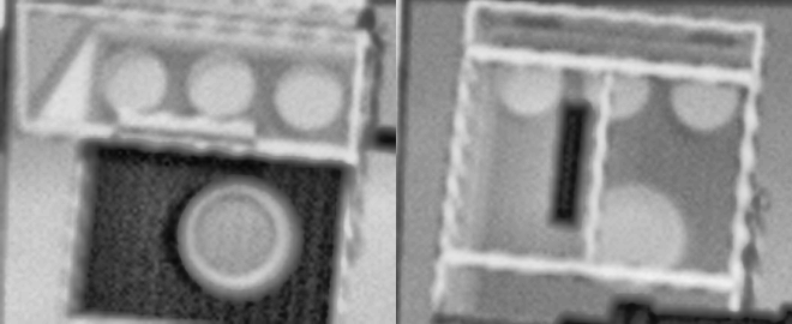

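View pics/cmps.png

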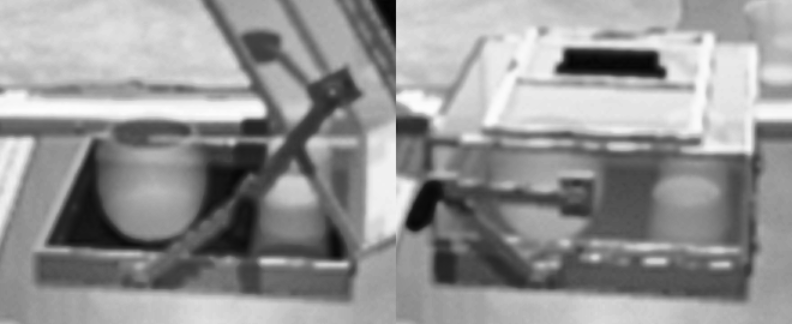

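Run:
```python
from h import *
stt(); print(r.finish_job())
```

```text
t 24.78 p [0.4124 0.0235 0.4335] q [ 0.707  -0.0274 -0.7061 -0.0282] F [0.3 0.2 0.2] M [0.06 0.   0.03] op 0.004
j [-0.353  0.386  0.263  2.141 -0.168  0.632 -1.622]
the job is handed in; nothing more can be done
None
```

The clean-glass case is closed: the stay is unlocked, the cover is down on its tray and the hatch is shut. I handed the job in at about 24.8 s of the 61 s allowed; no verdict was reported.

**What I did**
- **Stay and first part of the lowering:** I gripped the stay handle and lifted it past centre. I kept drawing it along its arc until the cover had come down about 36–38 degrees, with wrist forces of about 12 N or less. Then I let go, and the cover stayed where it was.
- **Rest of the lowering:** I eased the cover down with closed fingertips on its front edge, using only a few newtons until it seated. I then pressed with 13 N to confirm it would go no further.
- **Hatch:** I pushed the pull bar left at about 2 N until it met the end frame, where the force rose to 7 N with no more movement. Then I drew the arm clear.

**Last checks**
- **Cover:** depth readings across the flat parts of the top were 0.124–0.130 m, against 0.127 m expected when shut. In the side view its rim lies parallel on the tray.
- **Hatch:** the pull bar measured 19 mm left of the case's centre, against 21 mm expected when shut. That 2 mm gap is within the camera calibration, and the hatch was felt to stop against its frame.
- **Things beside the case:** the jigger, flask and mill are at the same pixel positions as at the start.
- **Glass:** it looks upright and in its original place. I could only see it through the cover and partly hidden by the rails, so this check is rougher than the others. Nothing I saw suggests it was touched.

At one point the last arm joint came close to its range limit (-2.643 against -2.66), but it did not pass it in any state I read.

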